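Load a post bracket into the welding fixture, home against its hidden stop

ROBOT

A 7-joint arm with a two-finger parallel gripper is mounted at the origin on the work surface. World frame = base frame: x ahead of the robot, y to its left, z up, the work surface at z = 0. Lengths are in m, angles in rad, forces in N, time in s.
With the tool pointing down it reaches from about 0.4 to 0.85 m from the base axis. Payload 10.4 kg.
Tool frame: the origin (TCP) lies between the finger pads; the fingertips stand tip_extent ahead of it and the grasp point (between the pads) lies 2 mm behind it (tip_extent is the distance from the TCP to the fingertips, in m); z points along the fingers, y is the direction in which the jaws open and shut (so a half turn about z gives the same grasp; the last joint's range is limited). The gripper opens to 87 mm and grips with 3 to 60 N. Pads are 19 mm wide; open, the fingers measure 117 mm over their backs; the gripper's body (75 mm by 190 mm) begins 51 mm behind the grasp point.
Start: joints at [-1.216, 0.332, -0.065, 1.46, 0.022, 1.35, -0.088], TCP at [0.231, 0.581, 0.24] pointing down, gripper open.
Joint ranges: [-2.6, 2.6], [-0.5, 2.12], [-1.47, 1.34], [0.16, 2.42], [-1.27, 4.41], [0.06, 2.06], [-2.6, 2.6]. Speed limits (rad/s): [2.22, 2.22, 2.79, 2.79, 3.14, 3.14, 3.14].

INTERFACE

Orientations are given as a unit quaternion [x, y, z, w].
In Python, from bench import read_state, camera, camera_params, close_job, tip_extent gives the robot as it stands. The module is installed in compiled form; this text tells all that it offers.
- The arm moves only by the tool send_rows, never from a script. Its argument "steps" is a list of rows, each a list of 7 numbers: the turn, a rotation vector about the tool's x, y, z in degrees, then the shift along the tool's x, y, z in m, then the gripper's target within -1 to 1 (shut at 1, half-way at 0, fully open at -1). In form: [[ax, ay, az, x, y, z, jaw], ...]. A call has exactly 10 rows; each row shifts and turns the pose as measured when the row begins, along the tool's axes as they then stand; what a row does not reach is not made up. A row lasts 1/10 s, in which the tool goes at most 50 mm and 8.59 degrees, less where a joint would pass 70% of its speed; a pose out of reach is approached as far as the arm can. A call with a gripper value outside its range is refused whole. The fingers move at their own pace and stop on an object; "force" is the grip in N (left out, the last holds). Time passes only in rows, so rows that do not move let the fingers close, or fill a call up. It gives the time, the measured TCP pose, the force and the opening at its end, in the units of the state.
- read_state(): the state, without advancing time (a new reading comes with each control period).
- camera(name): name is "scene" or "top" or "wrist"; returns (picture, depth): 384x512x3 uint8, blue, green, red; 384x512 float32, m along the optical axis (not along the pixel's ray), 0 where there is no reading.
- camera_params(name): a dict with "camera_matrix" (3x3 intrinsics, pixels), "world_from_camera" (4x4, takes a point from camera to world coordinates). Camera axes: x right, y down, z forward; pixel columns grow to the right and rows downward; lengths in m; the calibration is good to about 2 mm. A picture is of the moment at which its call begins: read the wrist's pose just before it. camera_params takes no time and is no camera call; for the wrist camera it gives the pose at the moment of the call.
- close_job(): hands the job in, once; it reports no verdict.
The state is a dict: "time": time; "joint_positions": joint angles; "joint_vel": joint speeds; "joint_torque": joint torques, N m; "ee_pos": TCP position; "eef_rot": TCP orientation; "ft_force": force on the tool from outside, world axes, zero at the start; "torque": the same for the moment, N m; "width": finger opening in m.
Only numpy, scipy, OpenCV 4.12 (cv2) and the standard library are available. Lean on these libraries where they do the work, as an engineer would, in place of code of your own. Each camera call takes 0.05 s, during which the arm holds its last target.

TASK

Load the bracket with the square post into the welding fixture: lay it flat between the two rails with its long bare end towards the hood, then slide that end in under the hood until you feel it come up firm against the stop hidden inside, and leave it there, let go. The stop's setting changes from job to job, so go by feel and do not ram it; leave the round-post bracket and the round flange where they are.

Things in the scene. Friction and masses are not known exactly. Their poses are not given: they have to be found in the camera images.
- bracket_mid (a point): Bracket to load: steel plate 150 x 55 x 8 mm lying flat, with an upright 40 x 40 mm SQUARE tube post (open top); 80 mm high in all, under 0.9 kg. Point: on the post's axis, 40 mm above the plate's underside. x points along the plate to its long bare end, whose edge is 115 mm from the post's axis; the other end is 35 mm from it; z up. Not the bracket with a round post, nor the round flange.
- fixture: Fixed fixture: base plate 350 x 130 mm, its top (the bracket lies on it) 10 mm above the bench, with two rails and a hood. Origin: at bench level under the middle of the hood's mouth. x runs from the rails in under the hood (the bracket's x must point the same way), z up. Rails: x = -200 mm to 0, 75 mm apart inside, tops 26 mm above the bench (29 with bolts).
- hood_mouth (a point): Middle of the hood's mouth, 22 mm above the bench; axes as the fixture's. The opening is 75 mm wide and 24 mm high over the base plate. The flat steel hood covers x = 0 to 130 mm, 103 mm wide, 44 mm high with its bolts. Inside, out of sight, a rigid full-width stop has its front face somewhere from 45 to 90 mm in from the mouth; only pushing tells where. The post stays outside.
There are look-alikes about, which are no part of the job. What is shaped like the part that bears bracket_mid but green or red is not meant.

How it is judged:
By the outcome, as a careful person would: the job done as asked, in the order asked, and still so for the second after the job is handed in, with the robot touching nothing.
It also fails if it takes over 40 s, if anything falls off the work surface, if the arm or the gripper's body presses on something with over 40 N, if the wrist force passes 120 N, or if a joint passes its speed limit or range.

## Working session

There is one attempt and no reset: what is moved stays moved. The work goes in short steps, Python scripts to look and compute and a tool call to move; the robot and the scene stay as the last step left them, time stands still between calls to the robot, and variables do not carry over. Pictures are saved under pics/ and viewed, and the job is handed in when it is done.

Besides the shell and the picture viewer there is one more tool, called after "Request:" in YAML: its name, and indented under it one key for each argument. send_rows: Moves the arm, as the interface text tells. Its arguments: {"type":"object","properties":{"steps":{"type":"array"},"force":{"type":"number"}},"required":["steps"]}

```bash
mkdir -p pics
python3 - <<'E'
from bench import *
import cv2, numpy as np
print(read_state(), tip_extent if not callable(tip_extent) else tip_extent())
for n in ["scene","top"]:
    im,d=camera(n); p=camera_params(n); print(n,p)
    cv2.imwrite(f"pics/{n}0.png",im); np.savez(f"{n}0.npz",im=im,d=d,K=p["camera_matrix"],T=p["world_from_camera"])
E
```

```text
{'time': 0.0, 'joint_positions': array([-1.21560804,  0.33287885, -0.06469218,  1.46094597,  0.02159131,
        1.34992439, -0.0884601 ]), 'joint_vel': array([ 3.91969461e-04, -8.63500567e-05, -6.54442167e-04,  1.88744511e-03,
       -2.22007542e-04,  3.74975110e-04,  6.34297829e-04]), 'joint_torque': array([-1.11125823e-04, -6.23265767e+01,  2.47087033e-02, -3.89893591e+01,
       -6.12807018e-02,  4.00554284e-02,  1.67671706e-04]), 'ee_pos': array([0.23040991, 0.58057564, 0.23874734]), 'eef_rot': array([ 1.87747394e-01,  9.82217075e-01, -7.22973631e-04, -1.06107202e-04]), 'ft_force': array([-1.13531851, -0.22335893, -0.25119356]), 'torque': array([0.03600432, 0.02369319, 0.00667555]), 'width': 0.08720193269243254} 0.017
scene {'camera_matrix': array([[372.2386781 ,   0.        , 256.12999729],
       [  0.        , 372.2386781 , 192.76112311],
       [  0.        ,   0.        ,   1.        ]]), 'world_from_camera': array([[-0.53227353,  0.64119867, -0.55276501,  0.90005436],
       [ 0.84649907,  0.41170827, -0.33754353,  0.35803293],
       [ 0.01114547, -0.64758055, -0.76191549,  0.66504509],
       [ 0.        ,  0.        ,  0.        ,  1.        ]])}
top {'camera_matrix': array([[470.86009605,   0.        , 257.03056621],
       [  0.        , 470.86009605, 195.77197733],
       [  0.        ,   0.        ,   1.        ]]), 'world_from_camera': array([[ 0.02004133, -0.996746  ,  0.07807527,  0.40533833],
       [-0.99976639, -0.02061166, -0.00650568,  0.07556122],
       [ 0.00809377, -0.07792665, -0.99692624,  1.13121835],
       [ 0.        ,  0.        ,  0.        ,  1.        ]])}
```

View pics/scene0.png

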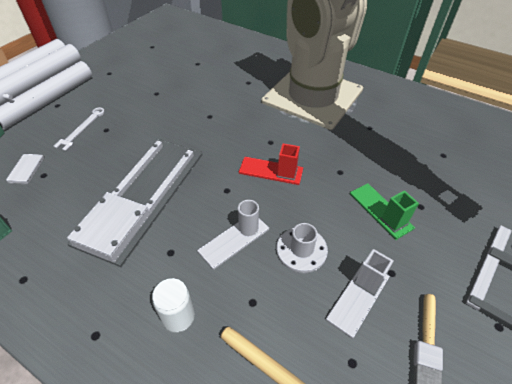

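View pics/top0.png

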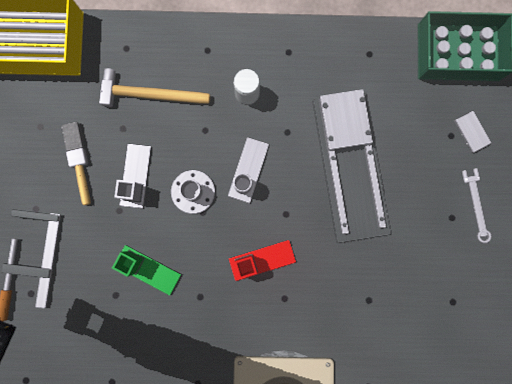

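The scene and top pictures show the grey square-post bracket at top px (125,188), with its bare end towards (138,147). The fixture hood is at (345,120) and its rails run down to (365,235). Next I'll measure them from heights and contours.

```bash
cat > h.py <<'E'
import numpy as np, cv2
def load(n):
    z=np.load(n); return z["im"],z["d"],z["K"],z["T"]
def cloud(d,K,T):
    v,u=np.mgrid[:d.shape[0],:d.shape[1]]
    P=np.stack([(u-K[0,2])/K[0,0]*d,(v-K[1,2])/K[1,1]*d,d],-1)
    return P@T[:3,:3].T+T[:3,3]
def onplane(uv,z,K,T):
    r=np.c_[(np.atleast_2d(uv)-K[:2,2])/K[0,0],np.ones(len(np.atleast_2d(uv)))]@T[:3,:3].T
    return T[:3,3]+r*((z-T[2,3])/r[:,2])[:,None]
def proj(P,K,T):
    c=(np.atleast_2d(P)-T[:3,3])@T[:3,:3]; return (c/c[:,2:])[:,:2]*K[0,0]+K[:2,2]
E
python3 - <<'E'
from h import *
im,d,K,T=load("top0.npz"); W=cloud(d,K,T)
hs=cv2.cvtColor(im,cv2.COLOR_BGR2HSV)
bench=W[...,2][300:340,200:230]; print("bench z",np.median(bench))
print("fixt base z",np.median(W[150:160,350:360,2]),"hood z",np.median(W[110:130,335:355,2]),"rail",W[190,340,2], "plate",np.median(W[155:170,133:140,2]))
m=((hs[...,1]<40)&(hs[...,2]>120)).astype(np.uint8)
c,_=cv2.findContours(m,cv2.RETR_EXTERNAL,cv2.CHAIN_APPROX_NONE)
for k in c:
    if cv2.contourArea(k)>300:
        r=cv2.minAreaRect(k); print(np.round(r[0]),np.round(r[1]),r[2],cv2.contourArea(k))
for n,b in [("brk",(85,215,95,215)),("fix",(85,245,300,400))]:
    s=im[b[2] if 0 else (135 if n=="brk" else 80):(215 if n=="brk" else 250), (100 if n=="brk" else 300):(165 if n=="brk" else 400)]
    cv2.imwrite(f"pics/{n}.png",cv2.resize(s,None,fx=(8 if n=="brk" else 3.5),fy=(8 if n=="brk" else 3.5),interpolation=cv2.INTER_CUBIC)[:600])
E
```

```text
bench z -0.0006704026536648033
fixt base z 0.00996169457077134 hood z 0.040326036707581836 rail 0.02248359448838122 plate 0.007907112662715488
[ 49. 245.] [10. 50.] 8.880659103393555 455.5
[191. 191.] [43. 44.] 21.037511825561523 1174.0
[477. 206.] [75. 16.] 78.51800537109375 607.0
[338. 191.] [85.  7.] 80.21759033203125 468.5
[375. 186.] [84.  7.] 79.87532806396484 445.0
[132. 175.] [30. 63.] 8.130102157592773 1268.5
[248. 170.] [24. 63.] 18.434946060180664 1297.0
[ 72. 144.] [43. 17.] 78.69007110595703 629.5
[472. 131.] [37. 23.] 61.69924545288086 738.5
[345. 119.] [55. 46.] 81.02737426757812 2327.0
[244.  81.] [25. 30.] 61.927513122558594 522.5
[106.  86.] [11. 36.] 6.34019136428833 326.5
[32. 37.] [64. 10.] 1.3322197198867798 559.0
[32. 25.] [65.  6.] 1.3971812725067139 307.0
[33. 15.] [65.  6.] 1.4688007831573486 303.5
[292.   8.] [ 17. 437.] 90.0 5341.0
```

```bash
ls pics
```

```text
brk.png
fix.png
scene0.png
top0.png
```

View pics/brk.png

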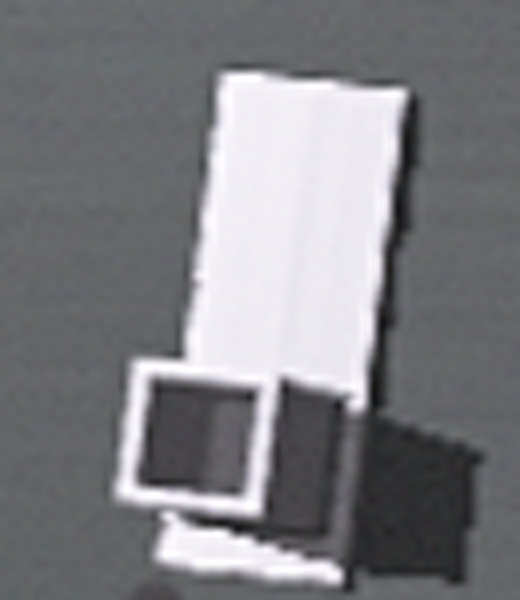

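View pics/fix.png

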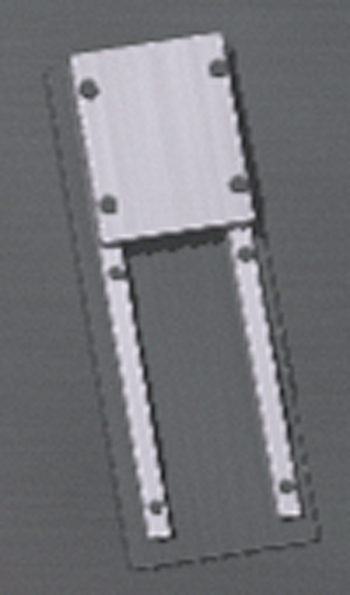

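Run:
```python
from h import *
im,d,K,T=load("top0.npz")
f=lambda p,s,o:(np.array(p,float)+.5)/s-.5+np.array(o)
np.set_printoptions(precision=4,suppress=True)
L=np.linalg.norm
post=onplane(f([(132,358),(278,375),(265,515),(115,497)],8,(100,135)),.08,K,T)
pl=onplane(f([(218,72),(412,90),(345,585),(155,562)],8,(100,135)),.008,K,T)
pl[2:]=pl[2:]
ho=onplane(f([(70,60),(222,33),(255,220),(105,242)],3.5,(300,80)),.04,K,T)
ra=onplane(f([(150,538),(172,533),(278,517),(300,513)],3.5,(300,80)),.026,K,T)
for n,q in(("post",post),("plate",pl),("hood",ho)):
    print(n,q[:,:2].tolist() and q.mean(0),[round(L(q[i]-q[(i+1)%4]),4) for i in range(4)])
    a=(q[0]+q[1]-q[2]-q[3]); b=q[1]-q[0]+q[2]-q[3]; print(" yaw",np.degrees(np.arctan2(a[1],a[0])),np.degrees(np.arctan2(b[1],b[0]))+90)
print("plate far mid",(pl[0]+pl[1])/2,"near",(pl[2]+pl[3])/2)
mm=(ho[2]+ho[3])/2; rr=ra.mean(0); print("mouth",mm,"rail end",rr,L(mm-rr), ra, np.degrees(np.arctan2(*(mm-rr)[1::-1])))
# rect fits to depth-segmented regions
W=cloud(d,K,T); g=cv2.cvtColor(im,cv2.COLOR_BGR2GRAY)
# rail lines via fitLine of bright mask, on z=.026
hs=cv2.cvtColor(im,cv2.COLOR_BGR2HSV); m=((hs[...,1]<40)&(hs[...,2]>110)).astype(np.uint8)
for (u0,u1,v0,v1) in((325,352,155,228),(362,390,150,222)):
    s=np.argwhere(m[v0:v1,u0:u1])[:,::-1]+[u0,v0]; p=onplane(s,.026,K,T)
    l=cv2.fitLine(p[:,:2].astype(np.float32),cv2.DIST_HUBER,0,1e-4,1e-4).ravel(); print("rail",l,np.degrees(np.arctan2(l[1],l[0])))
s=np.argwhere(m[100:142,315:375])[:,::-1]+[315,100]
```

```text
post [0.4965 0.3659 0.08  ] [np.float64(0.0412), np.float64(0.0394), np.float64(0.0422), np.float64(0.0392)]
 yaw -3.7050351077973733 -5.578014025651555
plate [0.5364 0.3618 0.008 ] [np.float64(0.0586), np.float64(0.1502), np.float64(0.057), np.float64(0.1486)]
 yaw -5.167745987724718 -4.920317042998391
hood [ 0.6763 -0.1382  0.04  ] [np.float64(0.105), np.float64(0.1297), np.float64(0.1021), np.float64(0.1263)]
 yaw 10.6227295137786 10.590769042287306
plate far mid [0.6108 0.3551 0.008 ] near [0.462  0.3685 0.008 ]
mouth [ 0.6134 -0.15    0.04  ] rail end [ 0.4172 -0.184   0.026 ] 0.1995769867809974 [[ 0.4077 -0.1337  0.026 ]
 [ 0.4113 -0.1484  0.026 ]
 [ 0.4235 -0.2195  0.026 ]
 [ 0.4264 -0.2343  0.026 ]] 9.825351160460407
rail [ 0.9834  0.1815  0.5078 -0.1217] 10.454541
rail [ 0.9838  0.1791  0.522  -0.2087] 10.317289
```

Check: the sizes agree with the given ones (post about 40 mm, plate about 150 x 57, hood about 128 x 103, rails 200 long).
- **Bracket:** post axis at (0.4965, 0.3656), yaw -5.1°.
- **Fixture:** mouth at (0.614, -0.148), yaw about 10.4°.

I'll grip across the bracket's y, high on the post, so that the fingers clear the hood.

```bash
cat > go.py <<'E'
import sys; from bench import read_state; import numpy as np
from scipy.spatial.transform import Rotation as R
def go(x,y,z,yaw):  # yaw = direction of bracket x (deg); tool x points opposite, y along bracket y
    s=read_state(); r=R.from_quat(s["eef_rot"])
    t=R.from_matrix(np.array([[-1,0,0],[0,1,0],[0,0,-1]])); t=R.from_euler("z",yaw,degrees=True)*t
    print("t",round(s["time"],2),"pos",np.round(s["ee_pos"],4),"w",round(s["width"],4),"F",np.round(s["ft_force"],1))
    print("turn(tool,deg)",np.round((r.inv()*t).as_rotvec(degrees=True),2),"shift now-axes(mm)",np.round(r.inv().apply(np.array([x,y,z])-s["ee_pos"])*1e3,1),"shift target-axes",np.round(t.inv().apply(np.array([x,y,z])-s["ee_pos"])*1e3,1))
    print("q",np.round(s["joint_positions"],2))
go(*map(float,sys.argv[1:]))
E
python3 go.py 0.4965 0.3656 0.15 -5.1
```

```text
t 0.1 pos [0.2304 0.5806 0.2388] w 0.0869 F [-0.4 -1.1  0.1]
turn(tool,deg) [-8.000e-02 -1.000e-02 -1.654e+01] shift now-axes(mm) [-326.6 -101.6   89. ] shift target-axes [-284.1 -190.5   88.8]
q [-1.22  0.33 -0.06  1.46  0.02  1.35 -0.09]
```

Request:
send_rows:
  steps:
    - [0,0,0,-0.036,-0.011,0,-1]
    - [0,0,0,-0.036,-0.011,0,-1]
    - [0,0,0,-0.036,-0.011,0.005,-1]
    - [0,0,0,-0.036,-0.011,0.01,-1]
    - [0,0,0,-0.036,-0.011,0.01,-1]
    - [0,0,0,-0.036,-0.011,0.01,-1]
    - [0,0,0,-0.036,-0.011,0.01,-1]
    - [0,0,0,-0.036,-0.011,0.01,-1]
    - [0,0,-8,0,0,0,-1]
    - [0,0,-8,0,0,0,-1]
  force: 45

```text
time: 1.1
ee_pos: [0.4721, 0.3838, 0.1767]
eef_rot: [0.045, 0.999, -0.004, -0.003]
ft_force: [-0.5, 0.9, -0.3]
width: 0.0868
```

```bash
python3 go.py 0.4965 0.3656 0.15 -5.1
```

```text
t 1.1 pos [0.4721 0.3838 0.1767] w 0.0868 F [-0.5  0.9 -0.3]
turn(tool,deg) [-0.42 -0.28 -0.  ] shift now-axes(mm) [-26.1 -15.8  26.7] shift target-axes [-25.9 -16.   26.7]
q [-0.8   0.34  0.05  1.59 -0.02  1.23  0.74]
```

Request:
send_rows:
  steps:
    - [-0.4,-0.3,0,-0.013,-0.008,0.005,-1]
    - [0,0,0,-0.013,-0.008,0,-1]
    - [0,0,0,0,0,0,-1]
    - [0,0,0,0,0,0,-1]
    - [0,0,0,0,0,0,-1]
    - [0,0,0,0,0,0,-1]
    - [0,0,0,0,0,0,-1]
    - [0,0,0,0,0,0,-1]
    - [0,0,0,0,0,0,-1]
    - [0,0,0,0,0,0,-1]

```text
time: 2.1
ee_pos: [0.4941, 0.3665, 0.1695]
eef_rot: [0.041, 0.999, -0.001, -0.002]
ft_force: [-0.0, -0.2, -0.1]
width: 0.087
```

```bash
python3 go.py 0.4965 0.3656 0.053 -5.1
python3 - <<'E'
from bench import *; import cv2,numpy as np
p=camera_params("wrist"); im,d=camera("wrist"); cv2.imwrite("pics/w1.png",im); np.savez("w1.npz",im=im,d=d,K=p["camera_matrix"],T=p["world_from_camera"])
E
```

```text
t 2.1 pos [0.4941 0.3665 0.1695] w 0.087 F [-0.  -0.2 -0.1]
turn(tool,deg) [-0.12 -0.19  0.44] shift now-axes(mm) [ -2.9  -0.5 116.5] shift target-axes [ -2.5  -0.7 116.5]
q [-0.76  0.36  0.06  1.58 -0.02  1.21  0.8 ]
```

View pics/w1.png

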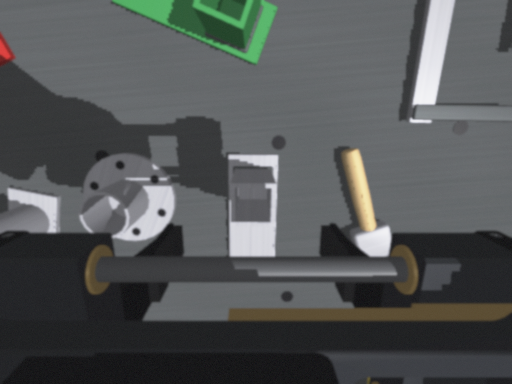

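In the wrist picture the post sits at px (253,185), midway between the fingers at about 180 and 325, and the plate is aligned with the tool. Going down.

Request:
send_rows:
  steps:
    - [0,0,0,-0.003,-0.001,0.015,-1]
    - [0,0,0,0,0,0.015,-1]
    - [0,0,0,0,0,0.015,-1]
    - [0,0,0,0,0,0.015,-1]
    - [0,0,0,0,0,0.015,-1]
    - [0,0,0,0,0,0.015,-1]
    - [0,0,0,0,0,0.015,-1]
    - [0,0,0,0,0,0.01,-1]
    - [0,0,0,0,0,0,-1]
    - [0,0,0,0,0,0,-1]

```text
time: 3.15
ee_pos: [0.4942, 0.3611, 0.0385]
eef_rot: [0.041, 0.999, -0.004, -0.005]
ft_force: [0.2, 0.2, -0.2]
width: 0.087
```

```bash
python3 go.py 0.4965 0.3656 0.053 -5.1
```

```text
t 3.15 pos [0.4942 0.3611 0.0385] w 0.087 F [ 0.2  0.2 -0.2]
turn(tool,deg) [-0.5  -0.53  0.35] shift now-axes(mm) [ -1.8   4.5 -14.6] shift target-axes [ -1.9   4.7 -14.5]
q [-0.75  0.49  0.06  1.69 -0.03  0.97  0.81]
```

Overshot by 15 mm, with no contact (the tips are at about 21 mm, above the plate). I'll correct, then close.

Request:
send_rows:
  steps:
    - [-0.5,-0.5,0.3,-0.002,0.004,-0.007,-1]
    - [0,0,0,0,0,-0.006,-1]
    - [0,0,0,0,0,0,-1]
    - [0,0,0,0,0,0,-1]
    - [0,0,0,0,0,0,1]
    - [0,0,0,0,0,0,1]
    - [0,0,0,0,0,0,1]
    - [0,0,0,0,0,0,1]
    - [0,0,0,0,0,0,1]
    - [0,0,0,0,0,0,1]
  force: 45

```text
time: 4.15
ee_pos: [0.4981, 0.3664, 0.0554]
eef_rot: [0.044, 0.999, 0.002, 0.002]
ft_force: [-0.3, -0.2, 0.5]
width: 0.0471
```

```bash
python3 go.py 0.4965 0.3656 0.053 -5.1
```

```text
t 4.15 pos [0.4981 0.3664 0.0554] w 0.0471 F [-0.3 -0.2  0.5]
turn(tool,deg) [0.23 0.19 0.02] shift now-axes(mm) [ 1.5 -1.   2.4] shift target-axes [ 1.5 -1.   2.4]
q [-0.75  0.47  0.06  1.68 -0.03  0.99  0.8 ]
```

Request:
send_rows:
  steps:
    - [0,0,0,0,0,0,1]
    - [0,0,0,0,0,0,1]
    - [0,0,0,0,0,0,1]
    - [0,0,0,0,0,0,1]
    - [0,0,0,0,0,-0.005,1]
    - [0,0,0,0,0,-0.01,1]
    - [0,0,0,0,0,-0.015,1]
    - [0,0,0,0,0,-0.015,1]
    - [0,0,0,0,0,-0.015,1]
    - [0,0,0,0,0,-0.01,1]
  force: 45

```text
time: 5.15
ee_pos: [0.4948, 0.3639, 0.1267]
eef_rot: [0.044, 0.999, -0.001, -0.002]
ft_force: [0.1, -0.1, -6.8]
width: 0.0395
```

```bash
python3 go.py 0.4861 -0.1715 0.13 10.4
```

```text
t 5.15 pos [0.4948 0.3639 0.1267] w 0.0395 F [ 0.1 -0.1 -6.8]
turn(tool,deg) [ -0.13  -0.25 -15.49] shift now-axes(mm) [ -38.8 -534.    -1.9] shift target-axes [ 105.2 -525.    -3.3]
q [-0.76  0.39  0.06  1.63 -0.03  1.13  0.79]
```

Held: width 39.5 mm and about 6.8 N of weight. Carrying it over high.

Request:
send_rows:
  steps:
    - [0,0,0,0,-0.005,-0.02,1]
    - [0,0,0,0,-0.015,-0.02,1]
    - [0,0,0,-0.003,-0.025,-0.02,1]
    - [0,0,0,-0.003,-0.035,-0.01,1]
    - [0,0,0,-0.003,-0.035,0,1]
    - [0,0,0,-0.003,-0.035,0,1]
    - [0,0,0,-0.003,-0.035,0,1]
    - [0,0,0,-0.003,-0.035,0,1]
    - [0,0,0,-0.003,-0.03,0,1]
    - [0,0,0,-0.003,-0.02,0,1]

```text
time: 6.15
ee_pos: [0.4931, 0.0864, 0.2075]
eef_rot: [0.041, 0.999, 0.002, -0.0]
ft_force: [0.8, -0.2, -6.8]
width: 0.0395
```

```bash
python3 go.py 0.4861 -0.1715 0.13 10.4
```

```text
t 6.15 pos [0.4931 0.0864 0.2075] w 0.0395 F [ 0.8 -0.2 -6.8]
turn(tool,deg) [  0.21  -0.02 -15.14] shift now-axes(mm) [ -14.4 -257.8   76.6] shift target-axes [  53.5 -252.4   77.5]
q [-0.48  0.07  0.23  1.84 -0.02  1.23  1.24]
```

Request:
send_rows:
  steps:
    - [0,0,0,0,-0.03,0,1]
    - [0,0,0,-0.002,-0.035,0,1]
    - [0,0,0,-0.002,-0.035,0,1]
    - [0,0,0,-0.002,-0.035,0,1]
    - [0,0,0,-0.002,-0.035,0,1]
    - [0,0,0,-0.002,-0.035,0,1]
    - [0,0,0,-0.002,-0.025,0,1]
    - [0,0,-5,0,-0.01,0,1]
    - [0,0,-5,0,0,0,1]
    - [0,0,-4,0,0,0,1]

```text
time: 7.15
ee_pos: [0.4801, -0.1693, 0.213]
eef_rot: [-0.08, 0.997, 0.003, 0.002]
ft_force: [0.0, -0.2, -7.6]
width: 0.0396
```

```bash
python3 go.py 0.4861 -0.1715 0.13 10.4
```

```text
t 7.15 pos [ 0.4801 -0.1693  0.213 ] w 0.0396 F [ 0.  -0.2 -7.6]
turn(tool,deg) [ 0.3   0.29 -1.18] shift now-axes(mm) [-5.2 -3.6 83. ] shift target-axes [-5.5 -3.3 83. ]
q [-0.18  0.08  0.46  1.82 -0.05  1.24  2.03]
```

Request:
send_rows:
  steps:
    - [0.3,0.3,-1.2,-0.005,-0.003,0.01,1]
    - [0,0,0,0,0,0.02,1]
    - [0,0,0,0,0,0.025,1]
    - [0,0,0,0,0,0.02,1]
    - [0,0,0,0,0,0.015,1]
    - [0,0,0,0,0,0.005,1]
    - [0,0,0,0,0,0,1]
    - [0,0,0,0,0,0,1]
    - [0,0,0,0,0,0,1]
    - [0,0,0,0,0,0,1]

```text
time: 8.15
ee_pos: [0.4882, -0.171, 0.116]
eef_rot: [-0.09, 0.996, -0.001, 0.001]
ft_force: [0.7, 0.4, -7.1]
width: 0.0395
```

```bash
python3 go.py 0.4861 -0.1715 0.065 10.4
python3 - <<'E'
from bench import *; import cv2,numpy as np
for n in ("top","wrist"):
    p=camera_params(n); im,d=camera(n); cv2.imwrite(f"pics/{n}2.png",im); np.savez(f"{n}2.npz",im=im,d=d,K=p["camera_matrix"],T=p["world_from_camera"])
    if n=="top": cv2.imwrite("pics/top2c.png",cv2.resize(im[80:250,290:410],None,fx=3.5,fy=3.5,interpolation=cv2.INTER_CUBIC))
E
```

```text
t 8.15 pos [ 0.4882 -0.171   0.116 ] w 0.0395 F [ 0.7  0.4 -7.1]
turn(tool,deg) [-0.09  0.15 -0.12] shift now-axes(mm) [ 2.2 -0.  51. ] shift target-axes [ 2.1 -0.1 51. ]
q [-0.16  0.21  0.46  1.92 -0.11  1.04  2.09]
```

View pics/wrist2.png

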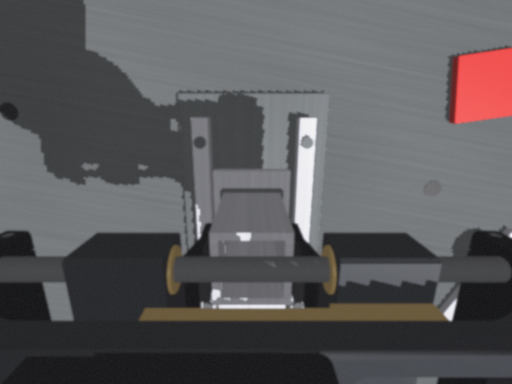

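View pics/top2c.png

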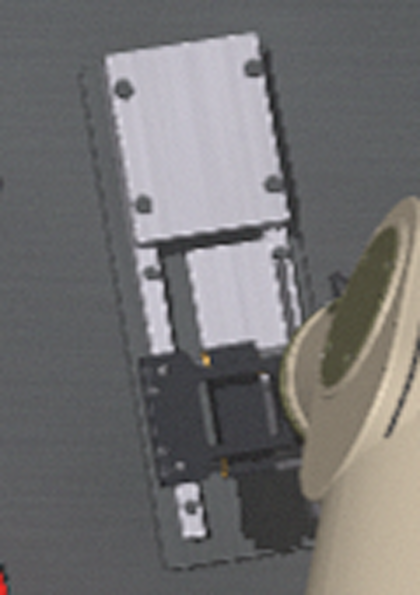

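Run:
```python
from h import *
im,d,K,T=load("top2.npz"); f=lambda p,s,o:(np.array(p,float)+.5)/s-.5+np.array(o)
q=onplane(f([(187,254),(281,240)],3.5,(290,80)),.069,K,T)
M=np.array([.614,-.148]);a=np.radians(10.4);R=np.array([[np.cos(a),np.sin(a)],[-np.sin(a),np.cos(a)]])
print("bracket edge in fixture",(q[:,:2]-M)@R.T)
im,d,K,T=load("wrist2.npz")
for n,u,z in(("near edge",[(213,170),(291,170)],.069),("rail inner",[(212,150),(296,150)],.026),("rail end",[(192,118),(212,118),(297,118),(317,118)],.026)):
    p=onplane(u,z,K,T); print(n,np.round((p[:,:2]-M)@R.T,4).tolist())
```

```text
bracket edge in fixture [[-0.01732356  0.02580444]
 [-0.01802705 -0.03649666]]
near edge [[-0.1654, -0.0268], [-0.1654, 0.0283]]
rail inner [[-0.174, -0.0331], [-0.1739, 0.038]]
rail end [[-0.2002, -0.0484], [-0.2002, -0.032], [-0.2001, 0.0377], [-0.2, 0.0541]]
```

Top and wrist views agree that the bare edge is about 17 mm before the mouth. The bracket is 2–5 mm towards -y of the rail centre, against ±10 mm clearance. I'll shift it +2.5 mm in y and lower it.

Request:
send_rows:
  steps:
    - [0,0,0,0.002,0.0025,0.005,1]
    - [0,0,0,0,0,0.01,1]
    - [0,0,0,0,0,0.01,1]
    - [0,0,0,0,0,0.008,1]
    - [0,0,0,0,0,0.004,1]
    - [0,0,0,0,0,0,1]
    - [0,0,0,0,0,0,1]
    - [0,0,0,0,0,0,1]
    - [0,0,0,0,0,0,1]
    - [0,0,0,0,0,0,1]

```text
time: 9.25
ee_pos: [0.4857, -0.1689, 0.0758]
eef_rot: [-0.09, 0.996, -0.001, 0.002]
ft_force: [0.4, 0.6, -6.6]
width: 0.0399
```

```bash
python3 go.py 0.4857 -0.169 0.065 10.4
```

```text
t 9.25 pos [ 0.4857 -0.1689  0.0758] w 0.0399 F [ 0.4  0.6 -6.6]
turn(tool,deg) [-0.1   0.17 -0.13] shift now-axes(mm) [ 0.1 -0.1 10.8] shift target-axes [ 0.1 -0.1 10.8]
q [-0.15  0.26  0.45  1.96 -0.14  0.95  2.11]
```

Request:
send_rows:
  steps:
    - [0,0,0,0,0,0.003,1]
    - [0,0,0,0,0,0.003,1]
    - [0,0,0,0,0,0.001,1]
    - [0,0,0,0,0,0,1]
    - [0,0,0,0,0,0,1]
    - [0,0,0,0,0,0.001,1]
    - [0,0,0,0,0,0,1]
    - [0,0,0,0,0,0,1]
    - [0,0,0,0,0,0,1]
    - [0,0,0,0,0,0,1]

```text
time: 10.25
ee_pos: [0.4861, -0.1689, 0.0675]
eef_rot: [-0.09, 0.996, -0.001, 0.002]
ft_force: [0.4, -0.3, -7.5]
width: 0.0397
```

```bash
python3 go.py 0.4857 -0.169 0.065 10.4
```

```text
t 10.25 pos [ 0.4861 -0.1689  0.0675] w 0.0397 F [ 0.4 -0.3 -7.5]
turn(tool,deg) [-0.11  0.22 -0.12] shift now-axes(mm) [ 0.4 -0.1  2.5] shift target-axes [ 0.4 -0.1  2.5]
q [-0.15  0.27  0.44  1.96 -0.14  0.93  2.12]
```

Request:
send_rows:
  steps:
    - [0,0,0,0,0,0.001,1]
    - [0,0,0,0,0,0.001,1]
    - [0,0,0,0,0,0.001,1]
    - [0,0,0,0,0,0,1]
    - [0,0,0,0,0,0,1]
    - [0,0,0,0,0,0,1]
    - [0,0,0,0,0,0,1]
    - [0,0,0,0,0,0,1]
    - [0,0,0,0,0,0,1]
    - [0,0,0,0,0,0,1]

```text
time: 11.25
ee_pos: [0.4864, -0.1691, 0.0653]
eef_rot: [-0.089, 0.996, -0.001, 0.002]
ft_force: [-0.9, -0.2, -5.1]
width: 0.0397
```

Contact begins (weight down to 5 N). I'll let go briefly so that it seats flat, then regrip.

Request:
send_rows:
  steps:
    - [0,0,0,0,0,0,-0.1]
    - [0,0,0,0,0,0,-0.1]
    - [0,0,0,0,0,0,-0.1]
    - [0,0,0,0,0,0,-0.1]
    - [0,0,0,0,0,0,1]
    - [0,0,0,0,0,0,1]
    - [0,0,0,0,0,0,1]
    - [0,0,0,0,0,0,1]
    - [0,0,0,0,0,0,1]
    - [0,0,0,0,0,0,1]
  force: 35

```text
time: 12.25
ee_pos: [0.4892, -0.1694, 0.0676]
eef_rot: [-0.09, 0.996, -0.001, 0.005]
ft_force: [-0.5, 0.1, 0.3]
width: 0.0396
```

```bash
python3 go.py 0.4857 -0.169 0.065 10.4
```

```text
t 12.25 pos [ 0.4892 -0.1694  0.0676] w 0.0396 F [-0.5  0.1  0.3]
turn(tool,deg) [-0.19  0.59 -0.12] shift now-axes(mm) [3.4 1.  2.6] shift target-axes [3.4 1.  2.6]
q [-0.15  0.28  0.44  1.96 -0.15  0.93  2.12]
```

Seated: the vertical force is about 0. Now slide in; the first 40 mm cannot reach the stop yet.

Request:
send_rows:
  steps:
    - [0,0,0,-0.003,0,0,1]
    - [0,0,0,-0.005,0,0,1]
    - [0,0,0,-0.005,0,0,1]
    - [0,0,0,-0.005,0,0,1]
    - [0,0,0,-0.005,0,0,1]
    - [0,0,0,-0.005,0,0,1]
    - [0,0,0,-0.005,0,0,1]
    - [0,0,0,-0.003,0,0,1]
    - [0,0,0,-0.001,0,0,1]
    - [0,0,0,0,0,0,1]

```text
time: 13.25
ee_pos: [0.5179, -0.167, 0.0676]
eef_rot: [-0.086, 0.996, -0.0, -0.003]
ft_force: [0.4, 1.3, 0.1]
width: 0.0396
```

```bash
python3 go.py 0.589 -0.1504 0.067 10.4
```

```text
t 13.25 pos [ 0.5179 -0.167   0.0676] w 0.0396 F [0.4 1.3 0.1]
turn(tool,deg) [ 0.02 -0.37 -0.57] shift now-axes(mm) [-72.9   4.2   0.1] shift target-axes [-72.9   3.5   0.6]
q [-0.14  0.34  0.43  1.88 -0.17  0.96  2.11]
```

Request:
send_rows:
  steps:
    - [0,0,-0.3,-0.003,0.001,0,1]
    - [0,0,-0.2,-0.004,0.001,0,1]
    - [0,0,0,-0.004,0.001,0,1]
    - [0,0,0,-0.003,0.0005,0,1]
    - [0,0,0,-0.003,0.0005,0,1]
    - [0,0,0,-0.002,0,0,1]
    - [0,0,0,-0.002,0,0,1]
    - [0,0,0,-0.002,0,0,1]
    - [0,0,0,-0.002,0,0,1]
    - [0,0,0,-0.002,0,0,1]

```text
time: 14.25
ee_pos: [0.5366, -0.1636, 0.0675]
eef_rot: [-0.086, 0.996, -0.0, -0.011]
ft_force: [-6.1, 0.4, 5.3]
width: 0.0396
```

```bash
python3 go.py 0.589 -0.151 0.067 10.4
```

```text
t 14.25 pos [ 0.5366 -0.1636  0.0675] w 0.0396 F [-6.1  0.4  5.3]
turn(tool,deg) [ 0.08 -1.24 -0.49] shift now-axes(mm) [-53.8   3.4  -0.6] shift target-axes [-53.8   2.9   0.5]
q [-0.15  0.39  0.43  1.82 -0.18  0.99  2.1 ]
```

The forces (-6 N along x, +5 N up) with 1.2° of tool pitch suggest friction from nosing down, since the edge is only about 34 mm in. I'll level the tool and ease it before pushing on.

Request:
send_rows:
  steps:
    - [0,-0.6,-0.2,0,0.001,0,1]
    - [0,-0.5,-0.2,0,0.001,0,1]
    - [0,0,0,0,0,0,1]
    - [0,0,0,0,0,0,1]
    - [0,0,0,0,0,0,1]
    - [0,0,0,0,0,0,1]
    - [0,0,0,0,0,0,1]
    - [0,0,0,0,0,0,1]
    - [0,0,0,0,0,0,1]
    - [0,0,0,0,0,0,1]

```text
time: 15.25
ee_pos: [0.5366, -0.1629, 0.0677]
eef_rot: [-0.09, 0.996, -0.001, -0.0]
ft_force: [0.0, -2.4, 0.3]
width: 0.0396
```

```bash
python3 go.py 0.589 -0.151 0.067 10.4
```

```text
t 15.25 pos [ 0.5366 -0.1629  0.0677] w 0.0396 F [ 0.  -2.4  0.3]
turn(tool,deg) [-0.06 -0.04 -0.07] shift now-axes(mm) [-53.7   2.4   0.6] shift target-axes [-53.7   2.3   0.7]
q [-0.15  0.37  0.43  1.84 -0.18  0.97  2.11]
```

Request:
send_rows:
  steps:
    - [0,0,0,-0.003,0,0,1]
    - [0,-0.1,0,-0.003,0,0,1]
    - [0,-0.1,0,-0.003,0,0,1]
    - [0,-0.1,0,-0.003,0,0,1]
    - [0,-0.1,0,-0.003,0,0,1]
    - [0,-0.1,0,-0.003,0,0,1]
    - [0,-0.1,0,-0.002,0,0,1]
    - [0,-0.1,0,-0.001,0,0,1]
    - [0,0,0,0,0,0,1]
    - [0,0,0,0,0,0,1]

```text
time: 16.25
ee_pos: [0.5487, -0.1613, 0.0676]
eef_rot: [-0.087, 0.996, 0.002, -0.004]
ft_force: [-2.3, -1.6, 2.2]
width: 0.0395
```

```bash
python3 go.py 0.589 -0.151 0.067 10.4
```

```text
t 16.25 pos [ 0.5487 -0.1613  0.0676] w 0.0395 F [-2.3 -1.6  2.2]
turn(tool,deg) [ 0.31 -0.38 -0.46] shift now-axes(mm) [-41.5   3.2   0.4] shift target-axes [-41.5   2.9   0.6]
q [-0.14  0.4   0.42  1.8  -0.19  0.99  2.1 ]
```

Request:
send_rows:
  steps:
    - [0.3,-0.3,-0.4,-0.002,0.001,0,1]
    - [0,-0.1,0,-0.003,0,0,1]
    - [0,-0.1,0,-0.003,0,0,1]
    - [0,-0.1,0,-0.003,0,0,1]
    - [0,-0.1,0,-0.003,0,0,1]
    - [0,-0.1,0,-0.003,0,0,1]
    - [0,-0.1,0,-0.002,0,0,1]
    - [0,-0.1,0,-0.002,0,0,1]
    - [0,-0.1,0,-0.002,0,0,1]
    - [0,-0.1,0,-0.002,0,0,1]

```text
time: 17.25
ee_pos: [0.5508, -0.1607, 0.0675]
eef_rot: [-0.088, 0.996, 0.005, -0.015]
ft_force: [-14.0, -0.1, 12.8]
width: 0.04
```

```bash
python3 go.py 0.589 -0.151 0.067 10.4
```

```text
t 17.25 pos [ 0.5508 -0.1607  0.0675] w 0.04 F [-14.   -0.1  12.8]
turn(tool,deg) [ 0.68 -1.68 -0.3 ] shift now-axes(mm) [-39.3   2.9  -0.6] shift target-axes [-39.3   2.7   0.5]
q [-0.14  0.42  0.42  1.78 -0.19  1.02  2.1 ]
```

Blocked with -14 N, edge about 46–49 mm in. That is plausibly the stop, but the tool pitched 1.7°. I'll level, then push again with more pitch hold to tell the stop from jamming.

Request:
send_rows:
  steps:
    - [0.3,-0.9,-0.2,0,0,0,1]
    - [0.3,-0.6,-0.1,0,0,0,1]
    - [0,-0.2,0,0,0,0,1]
    - [0,0,0,0,0,0,1]
    - [0,0,0,0,0,0,1]
    - [0,0,0,0,0,0,1]
    - [0,0,0,0,0,0,1]
    - [0,0,0,0,0,0,1]
    - [0,0,0,0,0,0,1]
    - [0,0,0,0,0,0,1]

```text
time: 18.25
ee_pos: [0.5506, -0.1603, 0.0674]
eef_rot: [-0.091, 0.996, 0.001, -0.0]
ft_force: [-2.6, -0.4, 2.7]
width: 0.0398
```

```bash
python3 go.py 0.589 -0.151 0.067 10.4
python3 - <<'E'
from bench import *; import cv2
im,d=camera("top"); cv2.imwrite("pics/top3c.png",cv2.resize(im[80:250,290:410],None,fx=3.5,fy=3.5,interpolation=cv2.INTER_CUBIC))
im,d=camera("scene"); cv2.imwrite("pics/scene3c.png",cv2.resize(im[110:290,50:250],None,fx=3,fy=3,interpolation=cv2.INTER_CUBIC))
E
```

```text
t 18.25 pos [ 0.5506 -0.1603  0.0674] w 0.0398 F [-2.6 -0.4  2.7]
turn(tool,deg) [0.08 0.   0.04] shift now-axes(mm) [-39.4   2.1   0.4] shift target-axes [-39.4   2.2   0.4]
q [-0.14  0.4   0.42  1.8  -0.19  0.98  2.11]
```

View pics/scene3c.png

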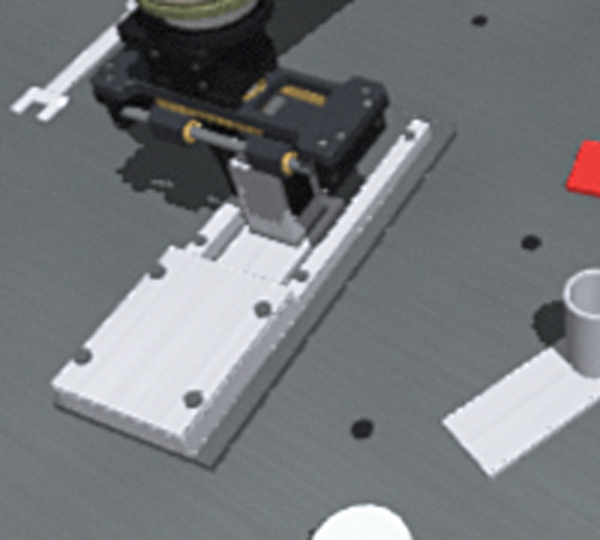

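View pics/top3c.png

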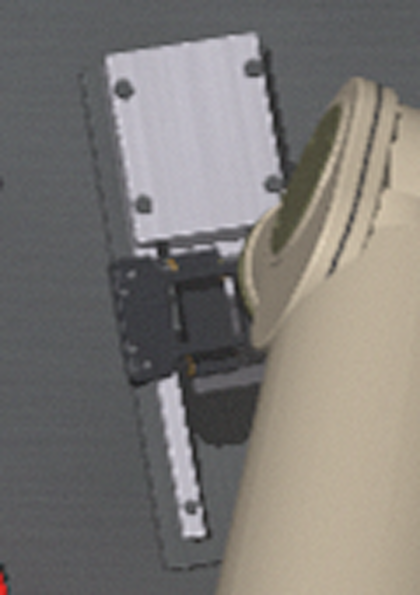

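The scene picture shows the bracket flat between the rails, bare end under the hood and post at px (265,205) outside it. Push again with the pitch held.

Request:
send_rows:
  steps:
    - [0,-0.2,0,-0.003,0,0,1]
    - [0,-0.3,0,-0.004,0,0,1]
    - [0,-0.4,0,-0.004,0,0,1]
    - [0,-0.4,0,-0.004,0,0,1]
    - [0,-0.4,0,-0.004,0,0,1]
    - [0,-0.4,0,-0.004,0,0,1]
    - [0,-0.4,0,-0.004,0,0,1]
    - [0,-0.4,0,-0.004,0,0,1]
    - [0,-0.4,0,-0.004,0,0,1]
    - [0,-0.4,0,-0.004,0,0,1]

```text
time: 19.35
ee_pos: [0.5512, -0.1613, 0.0678]
eef_rot: [-0.087, 0.996, 0.011, -0.006]
ft_force: [-25.3, 0.5, 24.2]
width: 0.0397
```

```bash
python3 go.py 0.589 -0.151 0.067 10.4
```

```text
t 19.35 pos [ 0.5512 -0.1613  0.0678] w 0.0397 F [-25.3   0.5  24.2]
turn(tool,deg) [ 1.37 -0.52 -0.36] shift now-axes(mm) [-39.    3.5   0.5] shift target-axes [-39.1   3.3   0.8]
q [-0.13  0.41  0.42  1.79 -0.21  1.01  2.12]
```

It gained only 0.6 mm under 25 N, so it looks firm. But the vertical load rose with it, so friction isn't excluded. I'll let go, level, regrip 15 mm lower (less tipping) and push cleanly.

Request:
send_rows:
  steps:
    - [0,0,0,0,0,0,-0.15]
    - [0,0,0,0,0,0,-0.15]
    - [0.7,-0.3,-0.2,0,0,0,-0.15]
    - [0.7,-0.2,-0.2,0,0,0,-0.15]
    - [0,0,0,0,0,0.005,-0.15]
    - [0,0,0,0,0,0.005,-0.15]
    - [0,0,0,0,0,0.003,-0.15]
    - [0,0,0,0,0,0,-0.15]
    - [0,0,0,0,0,0,-0.15]
    - [0,0,0,0,0,0,-0.15]

```text
time: 20.35
ee_pos: [0.5525, -0.1593, 0.0529]
eef_rot: [-0.092, 0.996, -0.001, 0.001]
ft_force: [-0.1, -0.2, 0.3]
width: 0.0501
```

```bash
python3 go.py 0.5505 -0.161 0.052 10.4
```

```text
t 20.35 pos [ 0.5525 -0.1593  0.0529] w 0.0501 F [-0.1 -0.2  0.3]
turn(tool,deg) [-0.09  0.16  0.18] shift now-axes(mm) [ 2.3 -1.3  0.9] shift target-axes [ 2.3 -1.3  0.9]
q [-0.14  0.42  0.41  1.81 -0.2   0.95  2.11]
```

Request:
send_rows:
  steps:
    - [0,0,0,0,0,0,1]
    - [0,0,0,0,0,0,1]
    - [0,0,0,0,0,0,1]
    - [0,0,0,0,0,0,1]
    - [0,0,0,0,0,0,1]
    - [0,-0.1,0,-0.002,0,0,1]
    - [0,-0.2,0,-0.003,0,-0.0005,1]
    - [0,-0.3,0,-0.003,0,-0.0005,1]
    - [0,-0.3,0,-0.003,0,-0.0005,1]
    - [0,-0.3,0,-0.003,0,-0.0005,1]
  force: 35

```text
time: 21.35
ee_pos: [0.5528, -0.1598, 0.0533]
eef_rot: [-0.09, 0.996, 0.003, -0.001]
ft_force: [-15.7, 0.6, 10.2]
width: 0.0397
```

```bash
python3 go.py 0.5505 -0.161 0.052 10.4
```

```text
t 21.35 pos [ 0.5528 -0.1598  0.0533] w 0.0397 F [-15.7   0.6  10.2]
turn(tool,deg) [ 0.35 -0.11 -0.11] shift now-axes(mm) [ 2.5 -0.8  1.3] shift target-axes [ 2.5 -0.8  1.3]
q [-0.14  0.42  0.41  1.8  -0.21  0.96  2.12]
```

It gained 0.3 mm at 15.7 N. One more push with the vertical load lifted off settles it.

Request:
send_rows:
  steps:
    - [0,-0.2,0,-0.003,0,-0.0015,1]
    - [0,-0.2,0,-0.003,0,-0.0015,1]
    - [0,-0.2,0,-0.003,0,-0.002,1]
    - [0,-0.2,0,-0.003,0,-0.002,1]
    - [0,-0.2,0,-0.003,0,-0.002,1]
    - [0,-0.2,0,-0.003,0,-0.002,1]
    - [0,-0.2,0,-0.003,0,-0.002,1]
    - [0,-0.2,0,-0.003,0,-0.002,1]
    - [0,-0.2,0,-0.003,0,-0.002,1]
    - [0,-0.2,0,-0.003,0,-0.002,1]

```text
time: 22.35
ee_pos: [0.5539, -0.1595, 0.0565]
eef_rot: [-0.087, 0.996, 0.007, -0.014]
ft_force: [-6.5, -1.3, -5.8]
width: 0.0396
```

```bash
python3 go.py 0.5505 -0.161 0.052 10.4
```

```text
t 22.35 pos [ 0.5539 -0.1595  0.0565] w 0.0396 F [-6.5 -1.3 -5.8]
turn(tool,deg) [ 0.97 -1.54 -0.4 ] shift now-axes(mm) [ 3.5 -1.   4.6] shift target-axes [ 3.6 -0.9  4.5]
q [-0.13  0.44  0.41  1.78 -0.21  1.    2.11]
```

With nearly all vertical load removed (about 1 N on the base) it still resists 6.5 N, and the 1.1 mm is explained by pitch. So it is the stop, about 48 mm in. I'll let it settle flat, regrip, give a last light push, then release.

Request:
send_rows:
  steps:
    - [0.3,-0.7,-0.2,0,0,0.001,1]
    - [0.3,-0.6,-0.2,0,0,0.001,1]
    - [0.2,-0.2,0,0,0,0.001,1]
    - [0,0,0,0,0,0,-0.15]
    - [0,0,0,0,0,0,-0.15]
    - [0,0,0,0,0,0,-0.15]
    - [0,0,0,0,0,0,-0.15]
    - [0,0,0,0,0,0,-0.15]
    - [0,0,0,0,0,0,-0.15]
    - [0,0,0,0,0,0,-0.15]

```text
time: 23.35
ee_pos: [0.5544, -0.1591, 0.0542]
eef_rot: [-0.091, 0.996, 0.001, 0.002]
ft_force: [0.4, -0.7, -0.0]
width: 0.0498
```

```bash
python3 go.py 0.5525 -0.1595 0.053 10.4
```

```text
t 23.35 pos [ 0.5544 -0.1591  0.0542] w 0.0498 F [ 0.4 -0.7 -0. ]
turn(tool,deg) [0.11 0.19 0.04] shift now-axes(mm) [ 1.9 -0.   1.2] shift target-axes [ 1.9 -0.   1.2]
q [-0.14  0.42  0.41  1.81 -0.21  0.95  2.11]
```

Request:
send_rows:
  steps:
    - [0,0,0,0,0,0,1]
    - [0,0,0,0,0,0,1]
    - [0,0,0,0,0,0,1]
    - [0,0,0,0,0,0,1]
    - [0,-0.1,0,-0.002,0,0,1]
    - [0,-0.2,0,-0.003,0,0,1]
    - [0,-0.2,0,-0.003,0,0,1]
    - [0,-0.2,0,-0.003,0,0,1]
    - [0,-0.2,0,-0.003,0,0,1]
    - [0,-0.2,0,-0.003,0,0,1]

```text
time: 24.35
ee_pos: [0.5549, -0.1596, 0.0543]
eef_rot: [-0.088, 0.996, 0.006, -0.005]
ft_force: [-18.3, 1.1, 15.9]
width: 0.04
```

```bash
python3 go.py 0.5525 -0.1595 0.053 10.4
```

```text
t 24.35 pos [ 0.5549 -0.1596  0.0543] w 0.04 F [-18.3   1.1  15.9]
turn(tool,deg) [ 0.7  -0.5  -0.28] shift now-axes(mm) [2.3 0.5 1.3] shift target-axes [2.3 0.5 1.3]
q [-0.13  0.43  0.41  1.79 -0.21  0.98  2.12]
```

Firm again: 0.5 mm at 18 N. Release and go straight up.

Request:
send_rows:
  steps:
    - [0,0,0,0,0,0,-0.4]
    - [0,0,0,0,0,0,-0.4]
    - [0.4,-0.3,-0.2,0,0,0,-0.4]
    - [0.3,-0.2,0,0,0,0,-0.4]
    - [0,0,0,0,0,0,-0.4]
    - [0,0,0,0,0,-0.01,-0.4]
    - [0,0,0,0,0,-0.015,-0.4]
    - [0,0,0,0,0,-0.02,-0.4]
    - [0,0,0,0,0,-0.025,-0.4]
    - [0,0,0,0,0,-0.02,-0.4]

```text
time: 25.35
ee_pos: [0.5538, -0.1592, 0.1492]
eef_rot: [-0.09, 0.996, -0.0, -0.001]
ft_force: [-0.0, -0.3, 0.8]
width: 0.0608
```

Request:
send_rows:
  steps:
    - [0,0,0,0,0,-0.02,-0.4]
    - [0,0,0,0.03,0,-0.02,-0.4]
    - [0,0,0,0.03,0.03,-0.01,-0.4]
    - [0,0,0,0,0.04,0,-0.4]
    - [0,0,0,0,0.04,0,-0.4]
    - [0,0,0,0,0.04,0,-0.4]
    - [0,0,0,0,0.04,0,-0.4]
    - [0,0,0,0,0.03,0,-0.4]
    - [0,0,0,0,0.01,0,-0.4]
    - [0,0,0,0,0,0,-0.4]

```text
time: 26.35
ee_pos: [0.4538, 0.0594, 0.2186]
eef_rot: [-0.086, 0.996, -0.001, 0.011]
ft_force: [-0.9, 0.2, -1.0]
width: 0.0615
```

Run:
```python
from bench import *; import cv2,numpy as np
s=read_state(); print(s["time"],s["ft_force"])
im,d=camera("top"); p=camera_params("top"); cv2.imwrite("pics/top4.png",cv2.resize(im[80:250,290:410],None,fx=3.5,fy=3.5,interpolation=cv2.INTER_CUBIC)); np.savez("top4.npz",im=im,d=d,K=p["camera_matrix"],T=p["world_from_camera"])
im,d=camera("scene"); cv2.imwrite("pics/scene4.png",im)
```

```text
26.35 [-0.94073701  0.20147901 -0.98859648]
```

View pics/top4.png

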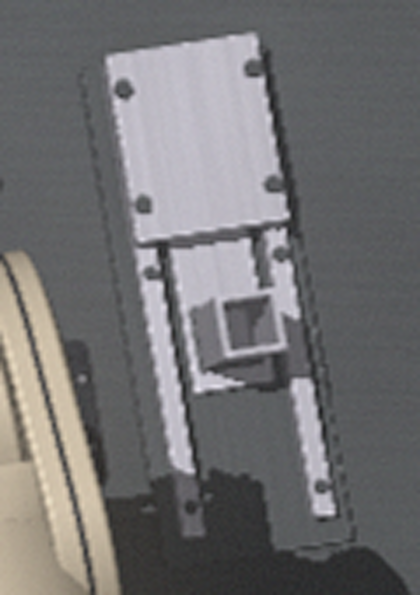

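View pics/scene4.png

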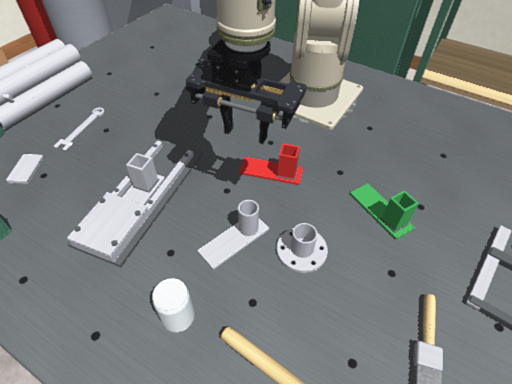

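Top crop: post at (250,325) outside the hood, plate near corner at (195,390), flat between the rails. Scene: everything else is untouched. Checking the final pose in numbers.

Run:
```python
from h import *
im,d,K,T=load("top4.npz"); f=lambda p,s,o:(np.array(p,float)+.5)/s-.5+np.array(o)
M=np.array([.614,-.148]);a=np.radians(10.4);R=np.array([[np.cos(a),np.sin(a)],[-np.sin(a),np.cos(a)]])
q=onplane(f([(215,302),(275,289),(287,347),(222,361)],3.5,(290,80)),.09,K,T)
c=((q[:,:2]-M)@R.T).mean(0); print("post in fixture",c,"edge depth",c[0]+.115)
e=onplane(f([(195,391)],3.5,(290,80)),.018,K,T); print("near corner",(e[:,:2]-M)@R.T)
W=cloud(d,K,T); u=f([(205,270)],3.5,(290,80)).astype(int)[0]; print("plate top z",np.median(W[u[1]-2:u[1]+3,u[0]-2:u[0]+3,2]))
t=f([(240,383)],3.5,(290,80)).astype(int)[0]; print(W[t[1]-1:t[1]+1,t[0]-6:t[0]-1,2])
```

```text
post in fixture [-0.07146317 -0.00120151] edge depth 0.04353683117646444
near corner [[-0.10367115  0.0257419 ]]
plate top z 0.017426394574925785
[[0.01933432 0.01870338 0.01852711 0.01841317 0.01815006]
 [0.01715957 0.01858048 0.01970045 0.0172631  0.01829441]]
```

```bash
python3 -c "
from bench import *
print(close_job(), read_state()['time'])"
```

```text
the job is handed in; nothing more can be done
the job is handed in; nothing more can be done
```

The square-post bracket is in the fixture, flat between the rails with its long bare end under the hood and firm against the stop. I let go of it and moved the arm clear, and the job is handed in at about 26.5 s of the 40 s.

**How I found the stop:** The bracket slid with only a few newtons, then stopped moving. It gained about 0.3–0.6 mm under each of three pushes of 16–25 N. The vertical load rose along with those pushes, so I also pushed with most of the bracket's weight lifted off. It still resisted at 6.5 N, so this was the stop and not friction. I then let the bracket settle flat, regripped it and gave a last push of 18 N before releasing.

**Last checks:**
- **Seating:** The plate's top is 17–19 mm above the bench, where 18 mm is flat on the base.
- **Position:** The post is outside the hood and about 1 mm off the fixture's centre line. The wrist camera had put that centre line 2–3 mm off the top camera's.
- **Depth under the hood:** The readings differ slightly. The top camera gives 43.5 mm from the post and 46 mm from the plate's near end; the arm's position gave 46–49 mm. The stop's range starts at 45 mm, so I take it to be near that end.
- **Other parts:** The round-post bracket and the flange look unmoved in the picture.
- **Not measured:** I read forces only at the end of each move; the largest horizontal reading was 25 N.

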